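Roll the empty bottle home under a hand pad

ROBOT

A 6-joint arm with a two-finger parallel gripper is mounted at the origin on the work surface. World frame = base frame: x ahead of the robot, y to its left, z up, the work surface at z = 0. Lengths are in m, angles in rad, forces in N, time in s.
With the tool pointing down it reaches from about 0.3 to 0.775 m from the base axis. Payload 14.6 kg.
Tool frame: the origin (TCP) lies at the very end of the fingers, on their centre line; the grasp point (between the pads) lies 19 mm behind it; y points along the fingers, z is the direction in which the jaws open and shut, and the axes are right-handed (so a half turn about y gives the same grasp; the last joint's range is limited). The gripper opens to 94 mm and grips with 3 to 60 N. Pads are 16 mm wide; open, the fingers measure 119 mm over their backs; the gripper's body (75 mm by 177 mm) begins 78 mm behind the grasp point.
Start: joints at [1.173, 0.3, 1.521, -0, 1.321, -0.067], TCP at [0.179, 0.52, 0.205] pointing down, gripper open.
Joint ranges: [-3.03, 3.03], [-0.79, 2.21], [0.23, 2.52], [-1.04, 4.18], [0, 3.07], [-2.55, 2.55]. Speed limits (rad/s): [2.22, 2.22, 2.57, 3.14, 3.14, 3.14].

INTERFACE

Orientations are given as [roll, pitch, yaw] about the fixed x, y, z axes, in that order (R = Rz(yaw) Ry(pitch) Rx(roll)).
In Python, from station import get_obs, camera, job gives the robot as it stands.
- The arm moves only by the tool step_arm, never from a script. Its argument "targets" is a list of rows, each a list of 6 numbers: the shift along the tool's x, y, z in mm, then the turn, a rotation vector about the tool's x, y, z in degrees. In form: [[dx, dy, dz, rx, ry, rz], ...]. A call has 1 to 12 rows; each row shifts and turns the commanded pose from where the row before left it, along the tool's axes as they then stand; what a row does not reach is not made up. A row lasts 1/8 s, in which the tool goes at most 62.5 mm and 10.7 degrees, less where a joint would pass 70% of its speed; a pose out of reach is approached as far as the arm can. A call is refused whole if a number of a shift passes 62.5 or a number of a turn 10.7, either way. A call with a gripper value outside its range is refused whole. "gripper" is the opening, from -1 (shut) to 1 (fully open), set as the call begins (left out, the last holds). The fingers move at their own pace and stop on an object; "squeeze" is the grip in N (left out, the last holds). Time passes only in rows, so rows that do not move let the fingers close. It gives the time, the measured TCP pose, the force and the opening at its end, in the units of the state.
- get_obs(): the state, without advancing time (a new reading comes with each control period).
- camera(name): name is "side" or "top"; returns a dict with "pixels" (420x560x3 uint8, red, green, blue), "intrinsics" (3x3 intrinsics, pixels), "k1" (the pictures are not rectified: a ray, as slopes to the right and down, at radius r is drawn at 1 + k1 r^2 times it, then the intrinsics apply), "R" (3x3) and "t" (3): a world point X has camera coordinates R X + t. Camera axes: x right, y down, z forward; pixel columns grow to the right and rows downward; lengths in m; the calibration is good to about 2 mm. A picture is of the moment at which its call begins. There is no depth.
- job.hand_in(): hands the job in, once; it reports no verdict.
The state is a dict: "time_s": time; "qpos": joint angles; "joint_vel": joint speeds; "tau": joint torques, N m; "ee_pos": TCP position; "eef_rot": TCP orientation; "force": force on the tool from outside, world axes, zero at the start; "moment": the same for the moment, N m; "grip_width": finger opening in m.
Only numpy, scipy, OpenCV 4.12 (cv2) and the standard library are available. Lean on these libraries where they do the work, as an engineer would, in place of code of your own. Each camera call takes 0.05 s, during which the arm holds its last target.

TASK

Take the cork-faced hand pad by its handle, lay its flat face on top of the lying green bottle and roll the bottle along the marble under it, over the low brass bead, until it lies down between the bead and the brass rail, against the rail. It is glass: press gently throughout (no more than about 15 N) and never touch it with the gripper or the arm. Then lay the pad down flat on the marble, clear of the bottle and the rest, and leave the other bar things alone.

Things in the scene. Friction and masses are not known exactly. Their poses are not given: they have to be found in the camera images.
- bottle_mid (a point): Lying empty green half bottle, 0.3-0.5 kg, free to roll. Point: on its axis, middle of its body (diameter 60 mm, 140 mm long with rounded ends, straight for 40 mm either way). Own x = its axis, towards the base; neck and cork reach 154 mm to -x. On the marble the point is 30 mm up. It starts 90-120 mm short of its seat, before the bead, within 0.08 rad of parallel to the rail.
- rest: Fixed brass rest: a low bead, then a rail, 180 mm long, along its own x. Origin: on the marble under the axis of a bottle lying home. The bottle is rolled in own +y. The rounded bead, about 10 mm wide, has its middle at own y = -21 mm and stands 3 to 6 mm high, differing from time to time (not measured): the bottle's axis rises by that in crossing, then drops into the seat. z is up.
- rail: The rest's rail: round brass bar, diameter 10 mm, axis 30 mm above the marble at the rest's own y = +35 mm (top at 35 mm), on posts at own x = -85 and +85 mm. The bottle is home when it touches it. Origin and axes are the same as the rest's.
- pad_grip (a point): Hand pad: flat dark-wood board, cork underside, 180 mm (own y) x 90 mm (own x) x 14 mm, 0.32 kg, flat. Handle bar on its middle: 18 mm thick (own y), 80 mm long (own x), 14 to 54 mm above the underside; point: its middle, 34 mm above the underside. Grasp from above, fingers closing along own y. Friction on glass about 0.8-1.2. A rolling bottle moves half as far as the pad on it.
- corkscrew: Chrome lever corkscrew standing upright, about 50 mm wide foot, 90 mm across the levers, 180 mm tall; origin under its centre. Leave alone.
- coasters: Stack of white ceramic coasters, 96 mm across, 40 mm tall; origin under its centre. Leave alone.
- opener: Flat steel bottle opener, 145 mm long (own x), lying; origin near its middle, on the marble. Leave alone.
- bucket: Round aluminium ice bucket with its lid shut, 160 mm across, 170 mm tall; origin under its centre. Leave alone.
Not all that is in view belongs to the job. What is shaped like the part that bears pad_grip but blue is not meant.

How it is judged:
On the way, in this order (a step that is already met when the one before it is completed fails the run):
1. with the flat of the pad on top of it, the bottle has been rolled at least 30 mm and has not yet reached the seat (z of bottle_mid in the frame of pad_grip between -0.072 and -0.058 m and contact force between pad and bottle above 0.5 N and distance of bottle_mid from where it was at the start of the episode above 0.03 m and y of bottle_mid in the frame of rest below -0.02 m), for 0.1 s.
2. still under the flat of the pad, the bottle has come over the bead into the seat against the rail (z of bottle_mid in the frame of pad_grip between -0.072 and -0.058 m and contact force between pad and bottle above 0.5 N and y of bottle_mid in the frame of rest between -0.008 and 0.005 m and x of bottle_mid in the frame of rest between -0.04 and 0.04 m and height (world z) of bottle_mid below 0.0325 m and angle between the x axis of bottle_mid and the x axis of rest, either way round below 0.1 rad), for 0.1 s.
At the end, for the whole second after the job is handed in: The bottle lies still in its seat: axis within 8 mm of touching the rail, at most 32.5 mm up, within 40 mm of the rest's middle along the rail, parallel to it within 0.1 rad. The pad lies flat (within 0.06 rad) and still on the marble, touching neither bottle nor rest (y of bottle_mid in the frame of rest between -0.008 and 0.005 m and x of bottle_mid in the frame of rest between -0.04 and 0.04 m and height (world z) of bottle_mid below 0.0325 m and angle between the x axis of bottle_mid and the x axis of rest, either way round below 0.1 rad and linear speed of each of bottle, pad below 0.01 m/s and angular speed of each of bottle, pad below 0.2 rad/s and height (world z) of pad_grip below 0.0362 m and angle between pad_grip's own z axis and vertical below 0.06 rad and contact force between pad and bottle below 0.1 N and contact force between pad and rest below 0.1 N).
It fails at once if the pad presses on the bottle with more than 20 N (contact force between pad and bottle above 20 N).
It fails at once if the bottle is driven against the rail with more than 20 N (contact force between bottle and rail above 20 N).
It fails at once if the gripper or the arm touches the bottle (contact force between any of the fingers, the arm and bottle above 0.5 N).
It fails at once if the corkscrew, the coasters, the opener or the ice bucket is shifted by more than 20 mm (distance of any of corkscrew, coasters, opener, bucket from where it was at the start of the episode above 0.02 m).
It also fails if it takes over 72 s, if anything falls off the work surface, if the arm or the gripper's body presses on something with over 40 N, if the wrist force passes 120 N, or if a joint passes its speed limit or range.

## Working session

There is one attempt and no reset: what is moved stays moved. The work goes in short steps, Python scripts to look and compute and a tool call to move; the robot and the scene stay as the last step left them, time stands still between calls to the robot, and variables do not carry over. Pictures are saved under pics/ and viewed, and the job is handed in when it is done.

Besides the shell and the picture viewer there is one more tool, called after ">>>" by a JSON object that holds its "api" and its "payload". step_arm: Moves the arm, as the interface text tells. Its arguments: {"type":"object","properties":{"targets":{"type":"array","items":{"type":"array","items":{"type":"number"}}},"gripper":{"type":"number"},"squeeze":{"type":"number"}},"required":["targets"]}

```bash
ls; mkdir -p pics
python3 - <<'E'
from station import get_obs,camera,job
import cv2,pickle
o=get_obs();print(o)
for n in("side","top"):
    c=camera(n);cv2.imwrite(f"pics/{n}0.png",cv2.resize(c["pixels"][:,:,::-1],None,fx=1.42,fy=1.42,interpolation=cv2.INTER_CUBIC))
    pickle.dump(c,open(f"pics/{n}0.pkl","wb"));print(n,c["intrinsics"],c["k1"],c["R"],c["t"])
E
```

```text
pics
{'time_s': 0.0, 'qpos': array([ 1.17344010e+00,  3.00469706e-01,  1.52159831e+00, -1.78835758e-05,
        1.32073929e+00, -6.66018088e-02]), 'joint_vel': array([ 2.91297280e-04, -7.49990454e-04, -1.71351134e-05,  9.35414018e-04,
        4.66296251e-05, -4.81504887e-04]), 'tau': array([ 1.02352151e-03, -5.31776798e+01, -3.52749896e+01,  7.09126191e-02,
        2.40256899e-02, -7.01363865e-05]), 'ee_pos': array([0.17851521, 0.51992591, 0.20487982]), 'eef_rot': array([-1.57200944e+00,  6.35545828e-05, -3.30750019e-01]), 'force': array([ 0.31027796, -0.80717882,  0.30317261]), 'moment': array([-0.03253041,  0.0374454 , -0.00666904]), 'grip_width': 0.0939819336266717}
side [[445.10107851   0.         277.8614709 ]
 [  0.         445.10107851 212.93785998]
 [  0.           0.           1.        ]] -0.04364593444990831 [[ 0.89745563 -0.44072657 -0.01826157]
 [-0.34208412 -0.66925849 -0.65959952]
 [ 0.27848133  0.5982083  -0.75139536]] [-0.42543617  0.27180378  0.96396173]
top [[397.57010231   0.         277.14863749]
 [  0.         397.57010231 211.91726062]
 [  0.           0.           1.        ]] -0.009923482971758678 [[-0.01306    -0.99991268  0.0020184 ]
 [-0.99763315  0.01289389 -0.06754147]
 [ 0.06750955 -0.00289572 -0.99771443]] [0.07056656 0.51912349 1.23375009]
```

View pics/side0.png

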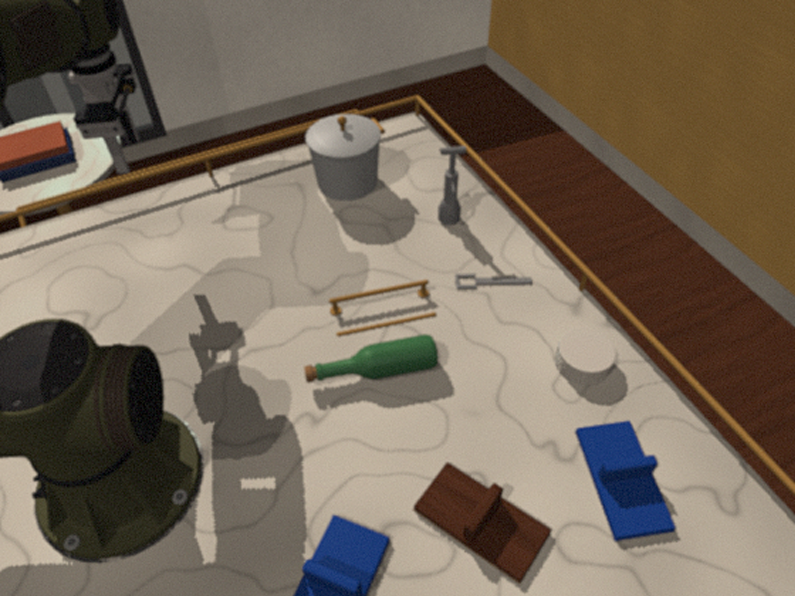

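View pics/top0.png

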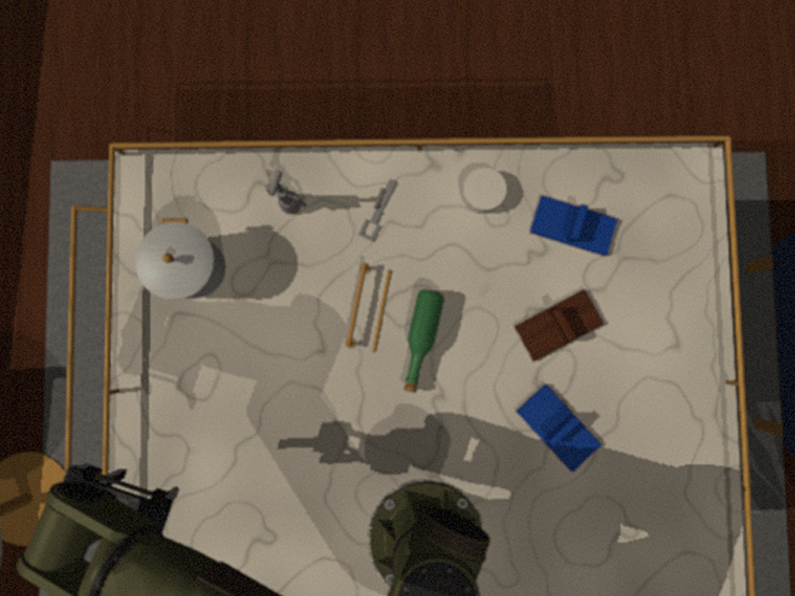

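The top view shows the rest at display px (350–390, 265–350), the bottle at (425, 320) with its neck towards the robot, and the brown pad at (560, 325). Two blue decoys lie either side of the pad. I'll enlarge these areas.

```bash
cat > h.py <<'E'
import numpy as np,cv2,pickle
def ray(c,u,v):
    K=c["intrinsics"];x=np.array([(u-K[0,2])/K[0,0],(v-K[1,2])/K[1,1]])
    s=x.copy()
    for _ in range(20): s=x/(1+c["k1"]*(s@s))
    d=c["R"].T@np.array([s[0],s[1],1]);o=-c["R"].T@c["t"];return o,d
def onz(c,u,v,z):
    o,d=ray(c,u,v);return (o+d*(z-o[2])/d[2])
def proj(c,X):
    p=c["R"]@np.asarray(X,float)+c["t"];s=p[:2]/p[2];s=s*(1+c["k1"]*(s@s));K=c["intrinsics"]
    return np.array([K[0,0]*s[0]+K[0,2],K[1,1]*s[1]+K[1,2]])
def crop(c,u0,v0,w,h,f,name):
    im=c["pixels"][v0:v0+h,u0:u0+w,::-1]
    im=cv2.resize(im,None,fx=f,fy=f,interpolation=cv2.INTER_CUBIC)
    for k in range(0,w,10):
        cv2.putText(im,str(u0+k),(k*f,8),0,.3,(0,0,255),1);cv2.line(im,(k*f,10),(k*f,14),(0,0,255),1)
    for k in range(0,h,10):
        cv2.putText(im,str(v0+k),(0,k*f+4),0,.3,(0,0,255),1)
    cv2.imwrite(name,im)
def ld(n): return pickle.load(open(f"pics/{n}.pkl","rb"))
E
python3 - <<'E'
from h import *
t=ld("top0");s=ld("side0")
crop(t,235,175,90,105,5,"pics/t_rest.png")
crop(t,355,195,80,65,8,"pics/t_pad.png")
crop(s,205,185,110,90,7,"pics/s_rest.png")
crop(s,285,320,110,95,7,"pics/s_pad.png")
E
```

```text
(no output)
```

View pics/t_rest.png

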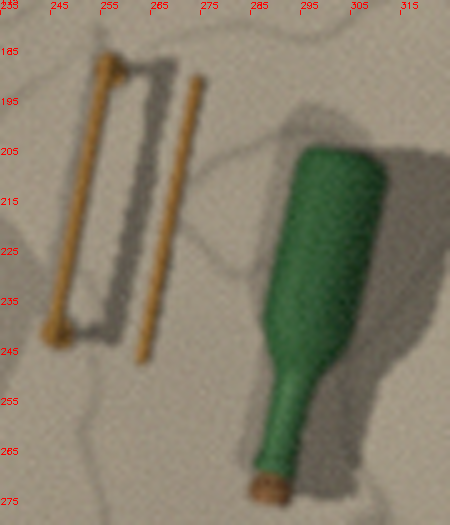

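View pics/t_pad.png

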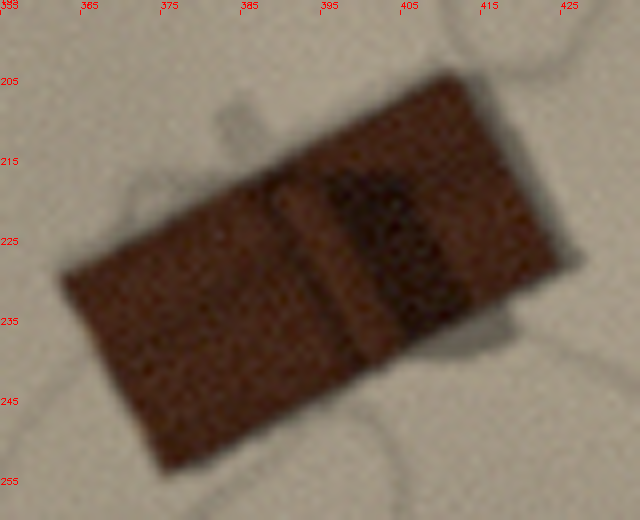

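View pics/s_rest.png

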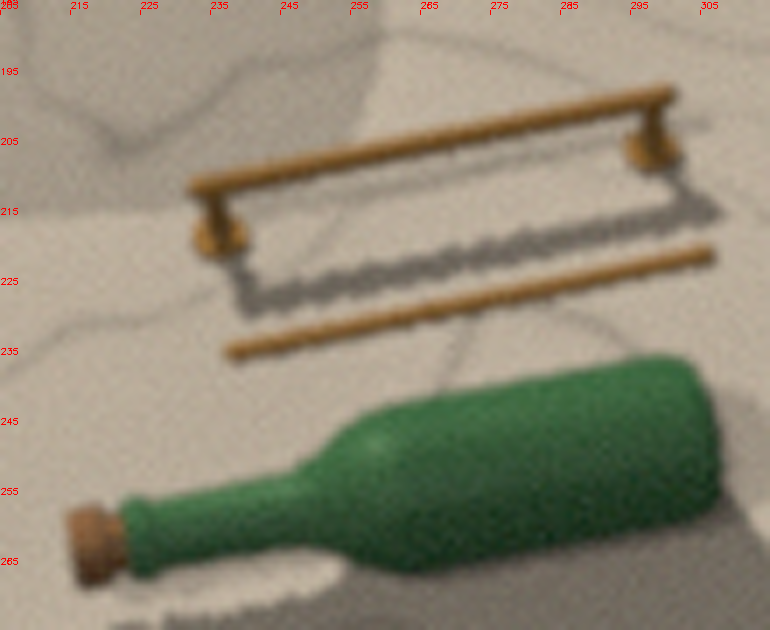

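View pics/s_pad.png

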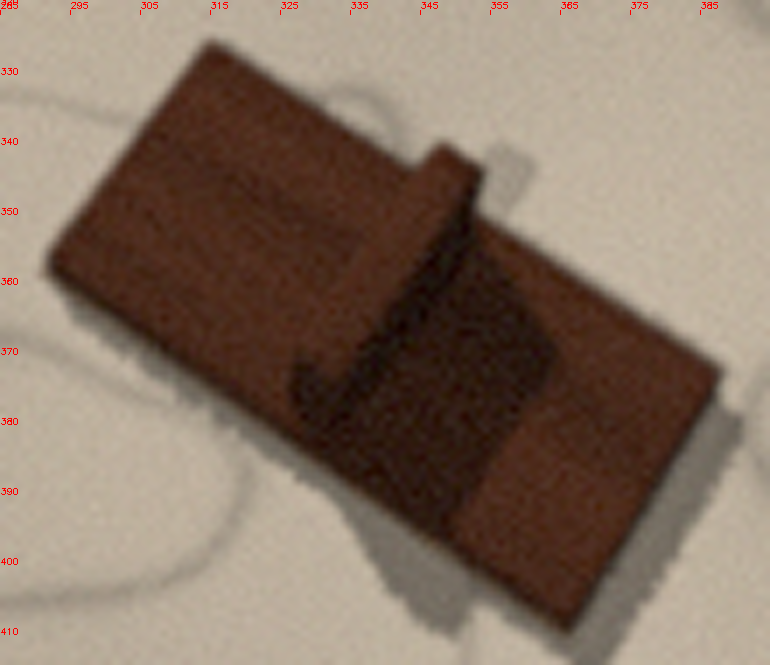

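Run:
```python
from h import *
np.set_printoptions(precision=4,suppress=True)
t=ld("top0");s=ld("side0")
def ln(n,pts,c,z):
    P=[onz(c,*p,z)[:2] for p in pts];P=np.array(P)
    if len(P)==2:
        d=P[1]-P[0];print(n,P.tolist(),"mid",P.mean(0),"len",np.linalg.norm(d),"yaw",np.arctan2(d[1],d[0]))
    else:
        print(n,P.tolist(),"mean",P.mean(0),[np.linalg.norm(P[i]-P[i-1]) for i in range(4)]); 
        d=P[1]-P[0]+P[2]-P[3];print(np.arctan2(d[1],d[0]))
ln("railT",[(246.4,243),(256.6,186.6)],t,.03)
ln("railS",[(232.1,211.7),(301.4,198.6)],s,.03)
ln("beadT",[(263.4,247),(274.6,190.6)],t,.004)
ln("beadS",[(237.6,235.4),(306.9,221.1)],s,.004)
ln("padT",[(363.1,229.75),(410.6,204),(425.6,227.75),(375.6,254)],t,.014)
ln("padS",[(315,326),(387.6,373.1),(366.1,410.3),(291.7,357.1)],s,.014)
# bottle mask
for n,c,roi in(("T",t,(280,195,320,285)),("S",s,(205,225,320,275))):
    im=c["pixels"].astype(int);m=(im[:,:,1]>im[:,:,0]*1.4)&(im[:,:,1]>im[:,:,2]*1.2)
    mm=np.zeros_like(m);u0,v0,u1,v1=roi;mm[v0:v1,u0:u1]=m[v0:v1,u0:u1]
    cv2.imwrite(f"pics/m{n}.png",mm.astype('uint8')*255);print(mm.sum())
```

```text
railT [[0.4238396138631492, 0.16039932980449384], [0.599372497926948, 0.1271071064747248]] mid [0.5116 0.1438] len 0.1786621546998531 yaw -0.18743738279714342
railS [[0.4230348916294949, 0.1651444083682031], [0.6054079351863553, 0.1241224567602508]] mid [0.5142 0.1446] len 0.18692973955451192 yaw -0.22125190056394872
beadT [[0.41028223310050904, 0.1087038036969004], [0.5892258155524989, 0.07102288531022982]] mid [0.4998 0.0899] len 0.18286786844936703 yaw -0.20754216716682192
beadS [[0.41134254125068437, 0.10601074342210592], [0.5921104052568245, 0.06757148785203881]] mid [0.5017 0.0868] len 0.18480962373784351 yaw -0.20952345261487235
padT [[0.460449233898333, -0.2061238028852494], [0.5398926285140909, -0.35898716865428637], [0.4641296655618233, -0.40375792174523567], [0.3839223794221097, -0.24331374043682108]] mean [ 0.4621 -0.303 ] [np.float64(0.08508496289659445), np.float64(0.17227437865890977), np.float64(0.08800253909767278), np.float64(0.17937542770855017)]
-1.0995257250045325
padS [[0.4614444725075688, -0.20808197572052356], [0.5407965729283933, -0.36451206585400814], [0.46233292091670053, -0.4059860127027032], [0.3844241873852117, -0.2477389133990282]] mean [ 0.4622 -0.3066] [np.float64(0.08663023159593874), np.float64(0.17540561262504326), np.float64(0.0887503969242978), np.float64(0.17638570009642987)]
-1.107346427586592
864
1465
```

Run:
```python
from h import *
from scipy.optimize import least_squares
np.set_printoptions(precision=4,suppress=True)
t=ld("top0");s=ld("side0")
for n,c in(("T",t),("S",s)):
    m=cv2.imread(f"pics/m{n}.png",0)>0
    vv,uu=np.nonzero(m)
    P=np.array([onz(c,u,v,.03)[:2] for u,v in zip(uu,vv)])
    yaw=-.2
    for _ in range(5):
        R=np.array([[np.cos(yaw),np.sin(yaw)],[-np.sin(yaw),np.cos(yaw)]]);Q=P@R.T
        xm=Q[:,0].max();xs=[];ys=[];ws=[]
        for a in np.arange(.02,.11,.005):
            k=abs(Q[:,0]-(xm-a))<.004
            lo,hi=Q[k,1].min(),Q[k,1].max();xs.append(xm-a);ys.append((lo+hi)/2);ws.append(hi-lo)
        f=np.polyfit(xs,ys,1);yaw+=np.arctan(f[0])
    mid=xm-.07
    print(n,"yaw",yaw,"xmax",xm,"xmin",Q[:,0].min(),"point",R.T@np.array([mid,np.polyval(f,mid)]),np.array(ws))
O=np.array([.5054,.1094]);yaw=-.208
for n,p in(("a",1),):pass
```

```text
T yaw -0.2372612363073845 xmax 0.5286284259041505 xmin 0.32693789122396344 point [ 0.4712 -0.0027] [0.052  0.0527 0.052  0.0537 0.0513 0.0489 0.0513 0.0513 0.0506 0.0519
 0.0519 0.0512 0.0519 0.0528 0.0542 0.0518 0.0518 0.0535]
S yaw -0.2416517760451723 xmax 0.5308177350676584 xmin 0.32788517126610184 point [ 0.4737 -0.0036] [0.0665 0.0677 0.0663 0.067  0.0657 0.0662 0.0669 0.0661 0.0673 0.0673
 0.0655 0.0667 0.0653 0.0671 0.0682 0.0672 0.0676 0.0665]
```

Run:
```python
from h import *
np.set_printoptions(precision=4,suppress=True)
t=ld("top0");s=ld("side0")
print(onz(t,396.9,229.4,.054),onz(s,342.1,357.9,.054))
# predicted overlay
cx,cy,yw=.462,-.305,.466
x=np.array([np.cos(yw),np.sin(yw)]);y=np.array([-x[1],x[0]])
for n,c,r in(("t",t,(355,195,80,65)),("s",s,(285,320,110,95))):
    im=cv2.resize(c["pixels"][:,:,::-1],None,fx=7,fy=7,interpolation=cv2.INTER_CUBIC)
    for a,b,z in((.045,.09,.014),(.04,.009,.054)):
        p=[proj(c,[*(np.array([cx,cy])+x*i*a+y*j*b),z]) for i,j in((1,1),(1,-1),(-1,-1),(-1,1))]
        cv2.polylines(im,[np.int32(np.array(p)*7+3.5)],True,(255,255,0),1)
    u,v,w,h=r;cv2.imwrite(f"pics/o_{n}.png",im[v*7:(v+h)*7,u*7:(u+w)*7])
```

```text
[ 0.4594 -0.3007  0.054 ] [ 0.4638 -0.3088  0.054 ]
```

View pics/o_t.png

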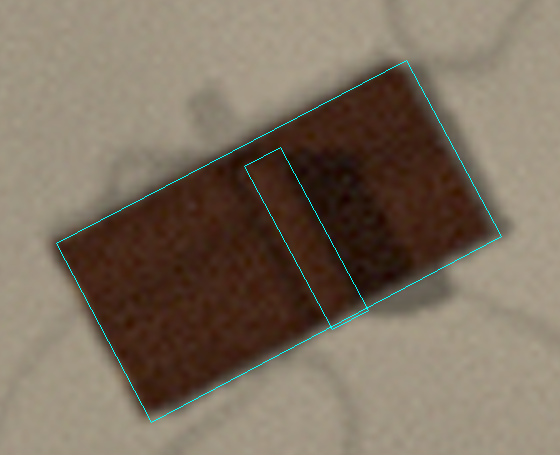

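View pics/o_s.png

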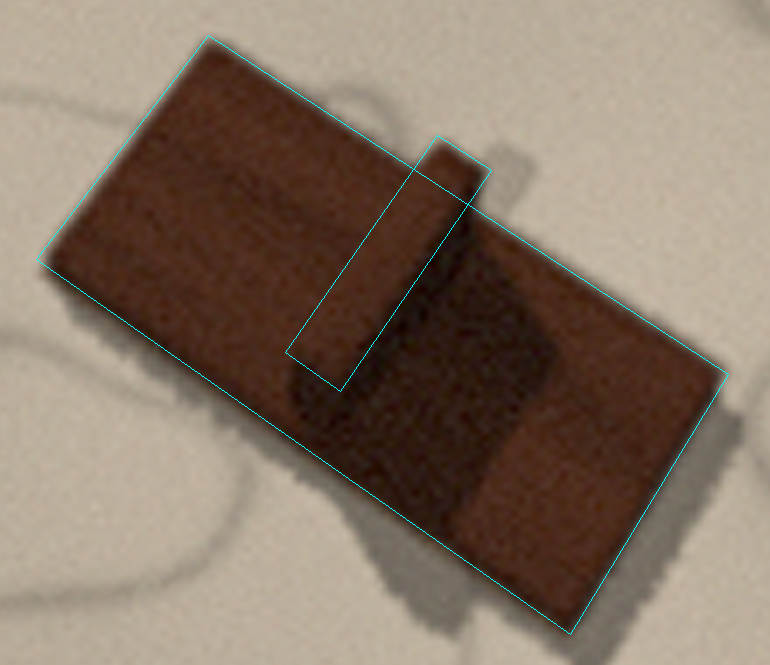

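>>> {"api": "step_arm", "payload": {"targets": [[29.8, 0, -38.2, 0, 0, 0], [29.8, 0, -38.2, 0, 0, 0], [29.8, 0, -38.2, 0, 0, 0], [29.8, 0, -38.2, 0, 0, 0], [29.8, 0, -38.2, 0, 0, 0], [29.8, 0, -38.2, 0, 0, 0], [29.8, 0, -38.2, 0, 0, 0], [29.8, 0, -38.2, 0, 0, 0], [29.8, 0, -38.2, 0, 0, 0], [29.8, 0, -38.2, 0, 0, 0], [29.8, 0, -38.2, 0, 0, 0], [29.8, 0, -38.2, 0, 0, 0]], "gripper": 1}}

```text
time_s: 1.6
ee_pos: [0.3681, -0.0312, 0.2055]
eef_rot: [-1.571, -0.0, -0.331]
force: [0.9, 0.2, -0.4]
grip_width: 0.0943
```

The overlay matches the pad at (0.462, −0.305), yaw 0.466. I'll carry on to it and turn the wrist.

>>> {"api": "step_arm", "payload": {"targets": [[29.6, 0, -38.1, 0, 0, 0], [29.6, 0, -38.1, 0, 0, 0], [29.6, 0, -38.1, 0, 0, 0], [29.6, 0, -38.1, 0, 0, 0], [29.6, 0, -38.1, 0, 0, 0], [29.6, 0, -38.1, 0, 0, 0]]}}

```text
time_s: 2.35
ee_pos: [0.4619, -0.305, 0.2051]
eef_rot: [-1.571, 0.0, -0.331]
force: [0.6, 0.7, 0.4]
grip_width: 0.0943
```

>>> {"api": "step_arm", "payload": {"targets": [[0, 0, 0, 0, 10.5, 0], [0, 0, 0, 0, 10.5, 0], [0, 0, 0, 0, 10.5, 0], [0, 0, 0, 0, 10.5, 0], [0, 0, 0, 0, 10.5, 0], [0, 0, 0, 0, 10.5, 0], [0, 0, 0, 0, 10.5, 0], [0, 0, 0, 0, 10.5, 0], [0, 0, 0, 0, 10.5, 0], [0, 0, 0, 0, 10.5, 0], [0, 0, 0, 0, 10.5, 0], [0, 0, 0, 0, 10.5, 0]]}}

```text
time_s: 3.85
ee_pos: [0.4616, -0.3033, 0.2051]
eef_rot: [-1.571, -0.0, -2.536]
force: [-0.9, -0.4, -0.2]
grip_width: 0.0938
```

>>> {"api": "step_arm", "payload": {"targets": [[0, 0, 0, 0, 8.3, 0], [0, 40, 0, 0, 0, 0], [0, 40, 0, 0, 0, 0], [0, 0, 0, 0, 0, 0]]}}

```text
time_s: 4.35
ee_pos: [0.4605, -0.3025, 0.123]
eef_rot: [-1.576, -0.002, -2.675]
force: [0.7, -0.1, 1.1]
grip_width: 0.0938
```

>>> {"api": "step_arm", "payload": {"targets": [[0, 25, 1.4, 0, 0, 0], [0, 25, 1.4, 0, 0, 0], [0, 20, 0, 0, 0, 0], [0, 0, 0, 0, 0, 0]]}}

```text
time_s: 4.85
ee_pos: [0.463, -0.306, 0.0559]
eef_rot: [-1.571, -0.0, -2.675]
force: [0.1, -0.9, 0.3]
grip_width: 0.0938
```

Run:
```python
from station import get_obs
import numpy as np
np.set_printoptions(precision=4,suppress=True)
o=get_obs();print(o["ee_pos"],o["eef_rot"],o["qpos"],o["force"])
from station import camera
from h import *
c=camera("side");crop(c,255,250,150,165,4,"pics/s1.png")
```

```text
[ 0.463  -0.306   0.0559] [-1.5714 -0.0003 -2.6748] [-0.6499  0.4791  1.648   0.      1.0151  0.454 ] [ 0.0634 -0.9332  0.3259]
```

View pics/s1.png

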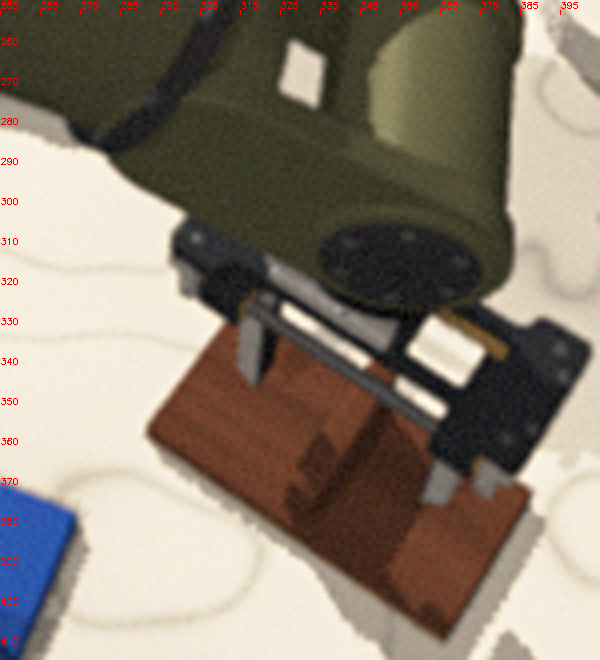

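The fingers straddle the handle, at crop px ~(245, 350) and (440, 490), and sit over the board. I'll descend and grip.

>>> {"api": "step_arm", "payload": {"targets": [[0, 20, -1.3, 0, 0, 0], [0, 16, 0, 0, 0, 0], [0, 0, 0, 0, 0, 0]]}}

```text
time_s: 5.28
ee_pos: [0.4622, -0.3047, 0.0192]
eef_rot: [-1.572, -0.0, -2.675]
force: [-0.2, 0.3, 0.6]
grip_width: 0.0938
```

>>> {"api": "step_arm", "payload": {"targets": [[0, 0, 0, 0, 0, 0], [0, 0, 0, 0, 0, 0], [0, 0, 0, 0, 0, 0], [0, 0, 0, 0, 0, 0], [0, 0, 0, 0, 0, 0], [0, 0, 0, 0, 0, 0], [0, 0, 0, 0, 0, 0], [0, 0, 0, 0, 0, 0]], "gripper": -1, "squeeze": 50}}

```text
time_s: 6.28
ee_pos: [0.4623, -0.3047, 0.0194]
eef_rot: [-1.571, -0.0, -2.675]
force: [0.2, 1.3, -0.4]
grip_width: 0.0174
```

Run:
```python
from station import get_obs
o=get_obs();print(o["ee_pos"],o["eef_rot"],o["force"],o["moment"],o["grip_width"])
```

```text
[ 0.46234898 -0.30472274  0.0194354 ] [-1.57085847e+00 -4.40333263e-05 -2.67473564e+00] [ 0.23675633  1.33974832 -0.36228822] [0.1006034  0.19257934 0.18378495] 0.017423579636155213
```

>>> {"api": "step_arm", "payload": {"targets": [[0, -15, 0, 0, 0, 0], [0, -40, 0, 0, 0, 0], [0, -45, 0, 0, 0, 0], [0, 0, 0, 0, 9.9, 0], [0, 0, 0, 0, 9.9, 0], [0, 0, 0, 0, 9.9, 0], [0, 0, 0, 0, 9.9, 0], [0, 0, 0, 0, 0, 0]]}}

```text
time_s: 7.28
ee_pos: [0.4623, -0.3047, 0.1201]
eef_rot: [-1.571, 0.0, 2.918]
force: [-0.2, 0.0, -3.7]
grip_width: 0.018
```

Run:
```python
from station import get_obs,camera
from h import *
o=get_obs();print(o["ee_pos"],o["eef_rot"],o["force"],o["moment"],o["grip_width"])
c=camera("side");crop(c,255,250,150,165,4,"pics/s2.png")
```

```text
[ 0.46233037 -0.30472775  0.12010523] [-1.57066543e+00  3.05266042e-04  2.91832209e+00] [-0.17163928  0.04254647 -3.71723827] [-0.00203472  0.17278905  0.02478507] 0.018049397552227783
```

View pics/s2.png

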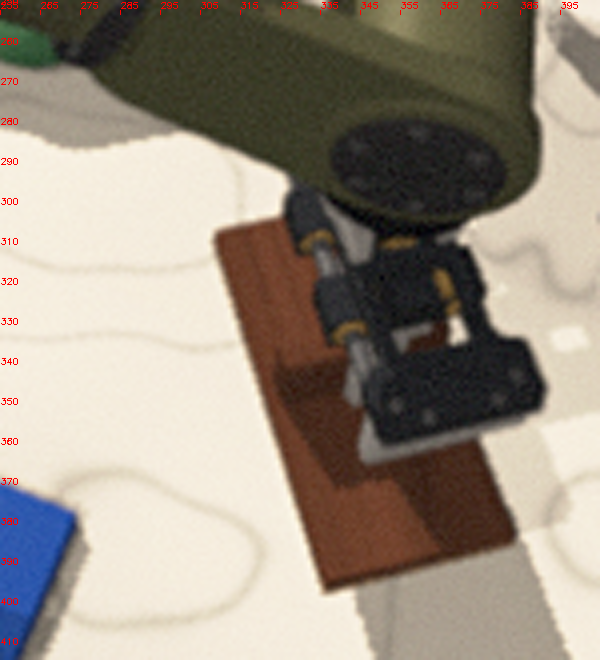

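Run:
```python
from h import *
s=ld("side0")
cx,cy,yw,zt=.4623,-.3047,2.918,.1147
x=np.array([np.cos(yw),np.sin(yw)]);y=np.array([-x[1],x[0]])
for i,j in((1,1),(1,-1),(-1,-1),(-1,1)):
  for z in(zt,zt-.014):
    print(i,j,z,proj(s,[*(np.array([cx,cy])+x*i*.045+y*j*.09),z]).round(1))
```

```text
1 1 0.1147 [335.2 396.4]
1 1 0.1007 [334.5 399.1]
1 -1 0.1147 [306.8 306.6]
1 -1 0.1007 [306.6 310.1]
-1 -1 0.1147 [350.1 296.9]
-1 -1 0.1007 [349.4 300.4]
-1 1 0.1147 [384.2 383.8]
-1 1 0.1007 [382.9 386.6]
```

>>> {"api": "step_arm", "payload": {"targets": [[9.5, 0, -38.8, 0, 0, 0], [9.5, 0, -38.8, 0, 0, 0], [9.5, 0, -38.8, 0, 0, 0], [9.5, 0, -38.8, 0, 0, 0], [9.5, 0, -38.8, 0, 0, 0], [9.5, 0, -38.8, 0, 0, 0], [0, 0, 0, 0, 0, 0], [0, 0, 0, 0, 0, 0]]}}

```text
time_s: 8.32
ee_pos: [0.4587, -0.0654, 0.1197]
eef_rot: [-1.571, 0.0, 2.92]
force: [-0.4, -0.8, -3.3]
grip_width: 0.0175
```

Run:
```python
from station import get_obs,camera
from h import *
o=get_obs();print(o["ee_pos"],o["eef_rot"],o["force"],o["moment"],o["grip_width"])
c=camera("side");crop(c,205,185,140,140,5,"pics/s3.png")
c=camera("top");crop(c,225,155,140,140,4,"pics/t3.png")
```

```text
[ 0.45869209 -0.06539796  0.11973459] [-1.57063926e+00  4.38426470e-04  2.91987901e+00] [-0.43695874 -0.83667595 -3.3131214 ] [ 0.01647483  0.21065436 -0.01587727] 0.01754318855564277
```

View pics/s3.png

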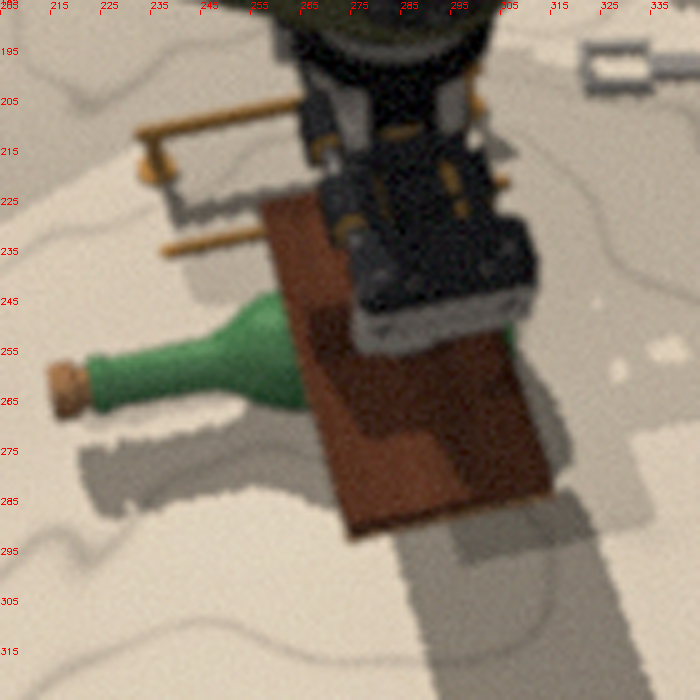

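View pics/t3.png

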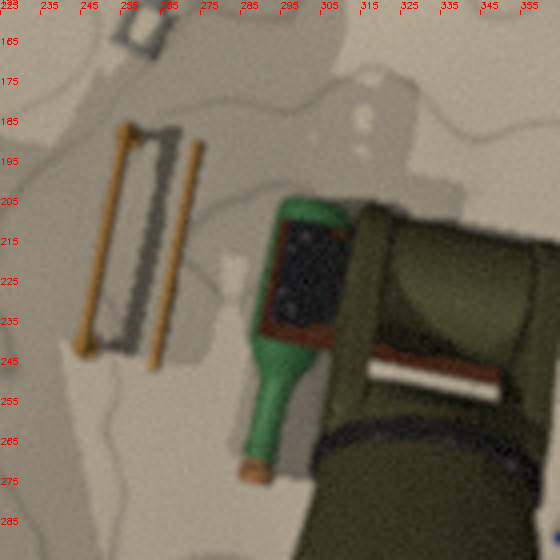

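Pad lies over the bottle body between shoulder and base, as planned. I'll lower it to just above contact.

>>> {"api": "step_arm", "payload": {"targets": [[0, 18, 0, 0, 0, 0], [0, 15, 0, 0, 0, 0], [0, 4, 0, 0, 0, 0], [0, 0, 0, 0, 0, 0]]}}

```text
time_s: 8.93
ee_pos: [0.4586, -0.0653, 0.0824]
eef_rot: [-1.571, -0.0, 2.917]
force: [0.9, -0.1, -3.3]
grip_width: 0.0178
```

>>> {"api": "step_arm", "payload": {"targets": [[0, 1, 0, 0, 0, 0], [0, 0.5, 0, 0, 0, 0], [0, 0, 0, 0, 0, 0]]}}

```text
time_s: 9.3
ee_pos: [0.4587, -0.0651, 0.0811]
eef_rot: [-1.571, 0.0, 2.917]
force: [-0.1, -0.5, -3.3]
grip_width: 0.0181
```

>>> {"api": "step_arm", "payload": {"targets": [[0, 0.8, 0, 0, 0, 0], [0, 0, 0, 0, 0, 0]]}}

```text
time_s: 9.55
ee_pos: [0.4586, -0.0651, 0.0801]
eef_rot: [-1.571, -0.0, 2.917]
force: [0.5, -1.0, -2.7]
grip_width: 0.0177
```

>>> {"api": "step_arm", "payload": {"targets": [[0, 0.5, 0, 0, 0, 0], [0, 0, 0, 0, 0, 0]]}}

```text
time_s: 9.8
ee_pos: [0.4586, -0.0651, 0.0796]
eef_rot: [-1.571, 0.0, 2.917]
force: [-0.5, 0.8, -2.9]
grip_width: 0.0174
```

>>> {"api": "step_arm", "payload": {"targets": [[0, 0.4, 0, 0, 0, 0], [0, 0, 0, 0, 0, 0]]}}

```text
time_s: 10.05
ee_pos: [0.4586, -0.0651, 0.0793]
eef_rot: [-1.571, 0.0, 2.917]
force: [0.3, 0.3, -1.9]
grip_width: 0.0177
```

>>> {"api": "step_arm", "payload": {"targets": [[0, 0.4, 0, 0, 0, 0], [0, 0, 0, 0, 0, 0]]}}

```text
time_s: 10.3
ee_pos: [0.4587, -0.0651, 0.0792]
eef_rot: [-1.571, 0.0, 2.917]
force: [-2.4, 0.4, 4.6]
grip_width: 0.0172
```

>>> {"api": "step_arm", "payload": {"targets": [[0, 0.4, 0, 0, 0, 0], [0, 0, 0, 0, 0, 0]]}}

```text
time_s: 10.55
ee_pos: [0.4589, -0.065, 0.079]
eef_rot: [-1.571, 0.001, 2.917]
force: [-3.6, 1.1, 8.9]
grip_width: 0.0175
```

Contact is about 12 N against the −3.3 N free reading. I'll ease off to about 6 N and start rolling.

>>> {"api": "step_arm", "payload": {"targets": [[0, -0.5, 0, 0, 0, 0], [0, 0, -2, 0, 0, 0], [0, 0, -3, 0, 0, 0]]}}

```text
time_s: 10.92
ee_pos: [0.4599, -0.0601, 0.0792]
eef_rot: [-1.571, 0.001, 2.917]
force: [-1.5, 0.2, 5.4]
grip_width: 0.0176
```

>>> {"api": "step_arm", "payload": {"targets": [[0, 0, -4, 0, 0, 0], [0, 0, -4, 0, 0, 0]]}}

```text
time_s: 11.18
ee_pos: [0.4618, -0.0523, 0.0792]
eef_rot: [-1.571, 0.001, 2.917]
force: [-1.0, -0.7, 6.1]
grip_width: 0.0176
```

>>> {"api": "step_arm", "payload": {"targets": [[0, -0.2, -4, 0, 0, 0], [0, 0, -4, 0, 0, 0], [0, 0, -4, 0, 0, 0]]}}

```text
time_s: 11.55
ee_pos: [0.4645, -0.0405, 0.0793]
eef_rot: [-1.571, 0.001, 2.917]
force: [1.3, -0.2, 3.3]
grip_width: 0.0181
```

>>> {"api": "step_arm", "payload": {"targets": [[0, 0, -4, 0, 0, 0], [0, 0, -4, 0, 0, 0], [0, 0, -4, 0, 0, 0]]}}

```text
time_s: 11.92
ee_pos: [0.4671, -0.0288, 0.0793]
eef_rot: [-1.571, 0.001, 2.917]
force: [3.4, 0.2, 4.0]
grip_width: 0.0175
```

>>> {"api": "step_arm", "payload": {"targets": [[-0.3, 0, -4, 0, 0, 0], [-0.2, 0, -4, 0, 0, 0], [-0.2, 0, -4, 0, 0, 0], [-0.2, 0, -4, 0, 0, 0]]}}

```text
time_s: 12.42
ee_pos: [0.4711, -0.0133, 0.0792]
eef_rot: [-1.571, -0.001, 2.917]
force: [0.3, -0.5, 7.9]
grip_width: 0.0178
```

>>> {"api": "step_arm", "payload": {"targets": [[-0.2, 0, -4, 0, 0, 0], [-0.2, 0, -4, 0, 0, 0], [-0.1, 0, -4, 0, 0, 0], [-0.1, 0, -4, 0, 0, 0]]}}

```text
time_s: 12.92
ee_pos: [0.475, 0.0022, 0.0793]
eef_rot: [-1.571, -0.001, 2.917]
force: [-2.3, 0.2, 10.2]
grip_width: 0.0174
```

Run:
```python
from station import get_obs,camera
from h import *
o=get_obs();print(o["ee_pos"],o["eef_rot"],o["force"],o["moment"],o["grip_width"])
c=camera("top");pickle.dump(c,open("pics/top4.pkl","wb"));crop(c,225,155,140,140,4,"pics/t4.png")
c=camera("side");pickle.dump(c,open("pics/side4.pkl","wb"));crop(c,205,185,140,140,5,"pics/s4.png")
```

```text
[0.47501707 0.00221126 0.07926157] [-1.57074811e+00 -1.11116865e-03  2.91731947e+00] [-2.32307887  0.18794819 10.16948214] [0.37708486 0.5000613  0.00837199] 0.017430528490074277
```

View pics/t4.png

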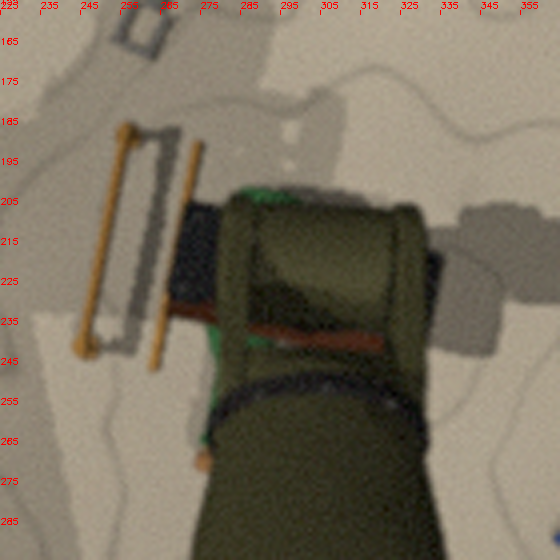

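View pics/s4.png

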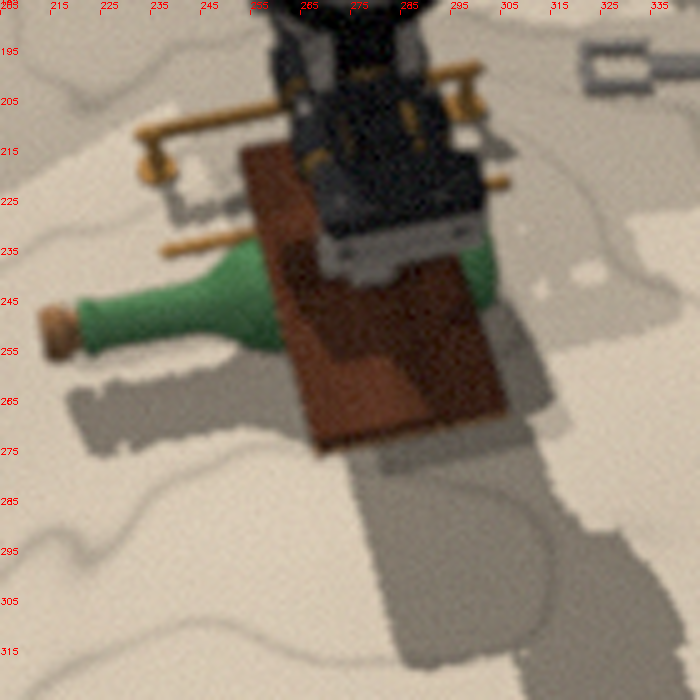

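Bottle rolls well, about 34 mm so far. The force has crept to about 13 N, so I'll ease off.

>>> {"api": "step_arm", "payload": {"targets": [[0.1, -0.35, -2, 0, 0, 0], [0.1, 0, -2, 0, 0, 0]]}}

```text
time_s: 13.28
ee_pos: [0.4758, 0.006, 0.0793]
eef_rot: [-1.571, -0.001, 2.917]
force: [0.1, 0.2, 3.7]
grip_width: 0.0176
```

>>> {"api": "step_arm", "payload": {"targets": [[0.1, 0, -3, 0, 0, 0], [0.1, 0, -3, 0, 0, 0]]}}

```text
time_s: 13.52
ee_pos: [0.4771, 0.0119, 0.0793]
eef_rot: [-1.571, -0.0, 2.917]
force: [1.1, -1.1, 1.0]
grip_width: 0.0175
```

>>> {"api": "step_arm", "payload": {"targets": [[0, 0, -3, 0, 0, 0], [0, 0, -3, 0, 0, 0]]}}

```text
time_s: 13.78
ee_pos: [0.4785, 0.0177, 0.0793]
eef_rot: [-1.571, -0.0, 2.917]
force: [1.2, -0.1, 0.6]
grip_width: 0.0176
```

>>> {"api": "step_arm", "payload": {"targets": [[0, 0.15, -3, 0, 0, 0], [0, 0, -3, 0, 0, 0], [0, 0, -3, 0, 0, 0]]}}

```text
time_s: 14.15
ee_pos: [0.4807, 0.0265, 0.0794]
eef_rot: [-1.571, 0.0, 2.917]
force: [1.8, -0.1, 0.7]
grip_width: 0.0177
```

>>> {"api": "step_arm", "payload": {"targets": [[0, 0, -4, 0, 0, 0], [0, 0, -4, 0, 0, 0], [0, 0, -4, 0, 0, 0]]}}

```text
time_s: 14.52
ee_pos: [0.4833, 0.0383, 0.0794]
eef_rot: [-1.571, 0.0, 2.917]
force: [2.3, -1.2, 0.2]
grip_width: 0.0176
```

>>> {"api": "step_arm", "payload": {"targets": [[0, 0, -4, 0, 0, 0], [0, 0, -4, 0, 0, 0], [0, 0, -4, 0, 0, 0]]}}

```text
time_s: 14.9
ee_pos: [0.486, 0.0499, 0.0794]
eef_rot: [-1.571, 0.0, 2.917]
force: [1.1, -1.3, 0.7]
grip_width: 0.0175
```

>>> {"api": "step_arm", "payload": {"targets": [[0, 0.1, -4, 0, 0, 0], [0, 0, -4, 0, 0, 0], [0, 0, -3, 0, 0, 0]]}}

```text
time_s: 15.28
ee_pos: [0.4885, 0.0607, 0.0794]
eef_rot: [-1.571, 0.0, 2.917]
force: [2.6, -0.5, 2.0]
grip_width: 0.0177
```

>>> {"api": "step_arm", "payload": {"targets": [[0, 0, -3, 0, 0, 0], [0, 0, -3, 0, 0, 0]]}}

```text
time_s: 15.52
ee_pos: [0.4899, 0.0664, 0.0794]
eef_rot: [-1.571, 0.0, 2.917]
force: [3.9, -1.0, 2.5]
grip_width: 0.0175
```

>>> {"api": "step_arm", "payload": {"targets": [[0, 0, -2, 0, 0, 0], [0, 0, -2, 0, 0, 0]]}}

```text
time_s: 15.78
ee_pos: [0.4907, 0.0703, 0.0793]
eef_rot: [-1.571, 0.0, 2.917]
force: [3.8, -1.2, 2.7]
grip_width: 0.0175
```

>>> {"api": "step_arm", "payload": {"targets": [[-0.1, 0, -2, 0, 0, 0], [-0.1, 0, -2, 0, 0, 0]]}}

```text
time_s: 16.02
ee_pos: [0.4917, 0.0741, 0.0793]
eef_rot: [-1.571, 0.0, 2.917]
force: [2.3, -0.3, 3.9]
grip_width: 0.0177
```

>>> {"api": "step_arm", "payload": {"targets": [[-0.1, 0, -2, 0, 0, 0], [-0.1, 0, -1, 0, 0, 0]]}}

```text
time_s: 16.27
ee_pos: [0.4925, 0.0771, 0.0793]
eef_rot: [-1.571, -0.0, 2.917]
force: [0.8, -0.6, 6.4]
grip_width: 0.0179
```

>>> {"api": "step_arm", "payload": {"targets": [[-0.1, 0, -2, 0, 0, 0]]}}

```text
time_s: 16.4
ee_pos: [0.4929, 0.079, 0.0793]
eef_rot: [-1.571, -0.0, 2.917]
force: [1.6, -1.6, 5.3]
grip_width: 0.0179
```

>>> {"api": "step_arm", "payload": {"targets": [[-0.1, 0, -2, 0, 0, 0]]}}

```text
time_s: 16.52
ee_pos: [0.4934, 0.0809, 0.0793]
eef_rot: [-1.571, -0.0, 2.917]
force: [1.4, -0.4, 6.0]
grip_width: 0.0178
```

>>> {"api": "step_arm", "payload": {"targets": [[0, -0.2, -1.5, 0, 0, 0]]}}

```text
time_s: 16.65
ee_pos: [0.4938, 0.0824, 0.0793]
eef_rot: [-1.571, -0.001, 2.917]
force: [2.5, -0.3, 1.1]
grip_width: 0.0177
```

>>> {"api": "step_arm", "payload": {"targets": [[0, 0, -1.5, 0, 0, 0]]}}

```text
time_s: 16.77
ee_pos: [0.4941, 0.0838, 0.0793]
eef_rot: [-1.571, -0.0, 2.917]
force: [1.1, -0.5, 4.0]
grip_width: 0.0176
```

>>> {"api": "step_arm", "payload": {"targets": [[0, 0, -1.5, 0, 0, 0]]}}

```text
time_s: 16.9
ee_pos: [0.4945, 0.0852, 0.0794]
eef_rot: [-1.571, -0.0, 2.917]
force: [2.3, -0.3, 3.8]
grip_width: 0.0175
```

>>> {"api": "step_arm", "payload": {"targets": [[0, 0, -1.5, 0, 0, 0]]}}

```text
time_s: 17.02
ee_pos: [0.4948, 0.0867, 0.0793]
eef_rot: [-1.571, -0.0, 2.917]
force: [1.5, -0.3, 2.1]
grip_width: 0.0176
```

>>> {"api": "step_arm", "payload": {"targets": [[0, 0, -1.5, 0, 0, 0]]}}

```text
time_s: 17.15
ee_pos: [0.4952, 0.0882, 0.0793]
eef_rot: [-1.571, -0.0, 2.917]
force: [1.2, -0.2, 2.0]
grip_width: 0.0181
```

>>> {"api": "step_arm", "payload": {"targets": [[0, 0, -1.5, 0, 0, 0]]}}

```text
time_s: 17.27
ee_pos: [0.4955, 0.0896, 0.0794]
eef_rot: [-1.571, -0.0, 2.917]
force: [0.9, -0.2, 2.1]
grip_width: 0.0172
```

>>> {"api": "step_arm", "payload": {"targets": [[0, 0, -1.5, 0, 0, 0]]}}

```text
time_s: 17.4
ee_pos: [0.4959, 0.0911, 0.0794]
eef_rot: [-1.571, -0.0, 2.917]
force: [2.2, -0.5, 0.7]
grip_width: 0.0176
```

>>> {"api": "step_arm", "payload": {"targets": [[0, 0, -1.5, 0, 0, 0]]}}

```text
time_s: 17.52
ee_pos: [0.4963, 0.0925, 0.0794]
eef_rot: [-1.571, -0.0, 2.917]
force: [0.7, -0.6, 1.1]
grip_width: 0.0179
```

>>> {"api": "step_arm", "payload": {"targets": [[0, 0, -1.5, 0, 0, 0]]}}

```text
time_s: 17.65
ee_pos: [0.4966, 0.094, 0.0794]
eef_rot: [-1.571, -0.0, 2.917]
force: [1.4, -1.8, 0.1]
grip_width: 0.0176
```

>>> {"api": "step_arm", "payload": {"targets": [[0, 0, -1.5, 0, 0, 0]]}}

```text
time_s: 17.77
ee_pos: [0.4969, 0.0953, 0.0794]
eef_rot: [-1.57, -0.0, 2.917]
force: [1.4, -3.1, 2.6]
grip_width: 0.0175
```

>>> {"api": "step_arm", "payload": {"targets": [[0, 0, -1.5, 0, 0, 0]]}}

```text
time_s: 17.9
ee_pos: [0.4974, 0.0967, 0.0796]
eef_rot: [-1.57, 0.0, 2.917]
force: [1.5, -3.3, 5.4]
grip_width: 0.0177
```

Run:
```python
from station import get_obs,camera
from h import *
o=get_obs();print(o["ee_pos"],o["eef_rot"],o["force"],o["moment"],o["grip_width"])
c=camera("side");pickle.dump(c,open("pics/side5.pkl","wb"));crop(c,205,185,140,100,5,"pics/s5.png")
c=camera("top");pickle.dump(c,open("pics/top5.pkl","wb"));crop(c,225,155,140,140,4,"pics/t5.png")
```

```text
[0.49738754 0.09672594 0.07963322] [-1.57040044e+00  2.42909251e-04  2.91740760e+00] [ 1.48195255 -3.26584343  5.3536071 ] [-0.79979182  0.24657056  0.13554369] 0.017686414290328824
```

View pics/s5.png

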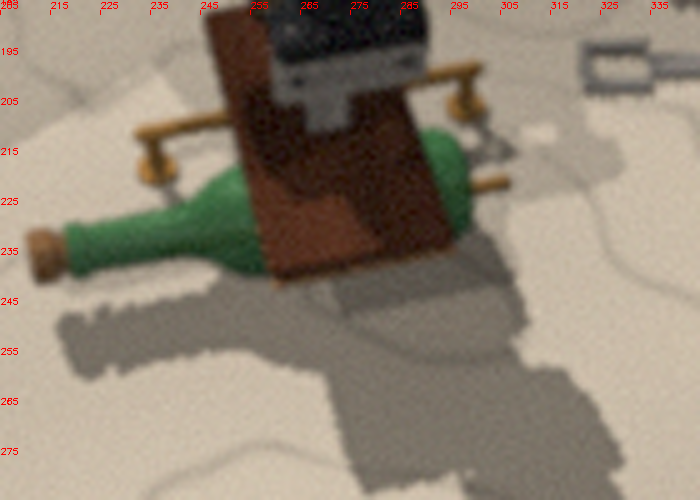

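View pics/t5.png

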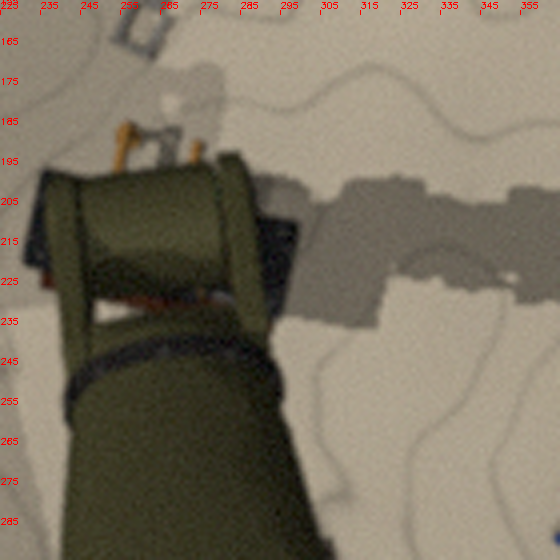

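Bead contact now: y force −3.2 N and z rising, total about 9 N. I'll raise the pad with the bottle in small steps.

>>> {"api": "step_arm", "payload": {"targets": [[0, -0.4, -1.5, 0, 0, 0]]}}

```text
time_s: 18.12
ee_pos: [0.4976, 0.0982, 0.08]
eef_rot: [-1.571, 0.0, 2.917]
force: [1.1, -2.9, 4.9]
grip_width: 0.018
```

>>> {"api": "step_arm", "payload": {"targets": [[0, -0.3, -1.5, 0, 0, 0]]}}

```text
time_s: 18.25
ee_pos: [0.4981, 0.0998, 0.0804]
eef_rot: [-1.571, 0.0, 2.917]
force: [1.6, -3.4, 5.8]
grip_width: 0.0178
```

>>> {"api": "step_arm", "payload": {"targets": [[0, -0.3, -1.5, 0, 0, 0]]}}

```text
time_s: 18.38
ee_pos: [0.4984, 0.1013, 0.0806]
eef_rot: [-1.571, 0.0, 2.917]
force: [0.6, -3.0, 4.6]
grip_width: 0.0176
```

>>> {"api": "step_arm", "payload": {"targets": [[0, -0.3, -1.5, 0, 0, 0]]}}

```text
time_s: 18.5
ee_pos: [0.4987, 0.1028, 0.0809]
eef_rot: [-1.571, 0.0, 2.917]
force: [1.4, -1.8, 5.1]
grip_width: 0.0176
```

>>> {"api": "step_arm", "payload": {"targets": [[0, -0.25, -1.5, 0, 0, 0]]}}

```text
time_s: 18.62
ee_pos: [0.4991, 0.1043, 0.0812]
eef_rot: [-1.571, 0.0, 2.917]
force: [1.4, -2.4, 5.1]
grip_width: 0.0178
```

>>> {"api": "step_arm", "payload": {"targets": [[0, -0.25, -1.5, 0, 0, 0]]}}

```text
time_s: 18.75
ee_pos: [0.4994, 0.1057, 0.0815]
eef_rot: [-1.571, 0.0, 2.917]
force: [0.0, -2.9, 4.7]
grip_width: 0.0173
```

>>> {"api": "step_arm", "payload": {"targets": [[0, -0.25, -1.5, 0, 0, 0]]}}

```text
time_s: 18.88
ee_pos: [0.4998, 0.1072, 0.0817]
eef_rot: [-1.571, 0.0, 2.917]
force: [1.7, -2.3, 4.9]
grip_width: 0.0175
```

>>> {"api": "step_arm", "payload": {"targets": [[0, -0.22, -1.5, 0, 0, 0]]}}

```text
time_s: 19.0
ee_pos: [0.5001, 0.1087, 0.0819]
eef_rot: [-1.571, 0.0, 2.917]
force: [1.7, -2.0, 4.0]
grip_width: 0.0178
```

>>> {"api": "step_arm", "payload": {"targets": [[0, -0.22, -1.5, 0, 0, 0]]}}

```text
time_s: 19.12
ee_pos: [0.5004, 0.1102, 0.0821]
eef_rot: [-1.571, 0.0, 2.917]
force: [2.0, -1.5, 5.0]
grip_width: 0.0176
```

>>> {"api": "step_arm", "payload": {"targets": [[0, -0.2, -1.5, 0, 0, 0]]}}

```text
time_s: 19.25
ee_pos: [0.5007, 0.1116, 0.0823]
eef_rot: [-1.571, 0.0, 2.917]
force: [1.7, -2.5, 4.6]
grip_width: 0.0177
```

>>> {"api": "step_arm", "payload": {"targets": [[0, -0.16, -1.5, 0, 0, 0]]}}

```text
time_s: 19.38
ee_pos: [0.5011, 0.1131, 0.0824]
eef_rot: [-1.571, 0.0, 2.917]
force: [2.2, -2.9, 4.6]
grip_width: 0.0176
```

>>> {"api": "step_arm", "payload": {"targets": [[0, -0.15, -1.5, 0, 0, 0]]}}

```text
time_s: 19.5
ee_pos: [0.5014, 0.1146, 0.0826]
eef_rot: [-1.571, 0.0, 2.917]
force: [2.3, -1.2, 4.4]
grip_width: 0.0175
```

>>> {"api": "step_arm", "payload": {"targets": [[0, -0.13, -1.5, 0, 0, 0]]}}

```text
time_s: 19.62
ee_pos: [0.5018, 0.1161, 0.0827]
eef_rot: [-1.571, 0.0, 2.917]
force: [1.5, -1.4, 4.9]
grip_width: 0.0176
```

>>> {"api": "step_arm", "payload": {"targets": [[0, -0.11, -1.5, 0, 0, 0]]}}

```text
time_s: 19.75
ee_pos: [0.5021, 0.1175, 0.0828]
eef_rot: [-1.571, 0.0, 2.917]
force: [2.0, -0.5, 5.5]
grip_width: 0.0179
```

>>> {"api": "step_arm", "payload": {"targets": [[0, -0.09, -1.5, 0, 0, 0]]}}

```text
time_s: 19.88
ee_pos: [0.5024, 0.119, 0.0829]
eef_rot: [-1.571, 0.0, 2.917]
force: [1.4, -0.8, 5.5]
grip_width: 0.0179
```

>>> {"api": "step_arm", "payload": {"targets": [[0, -0.08, -1.5, 0, 0, 0]]}}

```text
time_s: 20.0
ee_pos: [0.5028, 0.1205, 0.083]
eef_rot: [-1.571, 0.0, 2.917]
force: [1.6, -2.1, 5.1]
grip_width: 0.0179
```

>>> {"api": "step_arm", "payload": {"targets": [[0, -0.06, -1.5, 0, 0, 0]]}}

```text
time_s: 20.12
ee_pos: [0.5031, 0.122, 0.0831]
eef_rot: [-1.571, 0.0, 2.917]
force: [0.8, -1.1, 5.6]
grip_width: 0.0177
```

>>> {"api": "step_arm", "payload": {"targets": [[0, -0.02, -1.5, 0, 0, 0]]}}

```text
time_s: 20.25
ee_pos: [0.5034, 0.1235, 0.0831]
eef_rot: [-1.571, 0.0, 2.917]
force: [1.4, -0.2, 6.4]
grip_width: 0.0175
```

>>> {"api": "step_arm", "payload": {"targets": [[0, 0, -1.5, 0, 0, 0]]}}

```text
time_s: 20.38
ee_pos: [0.5038, 0.125, 0.0832]
eef_rot: [-1.571, 0.0, 2.917]
force: [0.8, -1.2, 7.1]
grip_width: 0.0172
```

>>> {"api": "step_arm", "payload": {"targets": [[0, -0.1, -1.5, 0, 0, 0]]}}

```text
time_s: 20.5
ee_pos: [0.5041, 0.1264, 0.0832]
eef_rot: [-1.571, 0.0, 2.917]
force: [2.1, -0.8, 4.6]
grip_width: 0.0177
```

>>> {"api": "step_arm", "payload": {"targets": [[0, 0, -1.5, 0, 0, 0]]}}

```text
time_s: 20.62
ee_pos: [0.5044, 0.1279, 0.0833]
eef_rot: [-1.571, 0.0, 2.917]
force: [0.3, -0.7, 6.2]
grip_width: 0.0177
```

>>> {"api": "step_arm", "payload": {"targets": [[0, 0, -1.5, 0, 0, 0]]}}

```text
time_s: 20.75
ee_pos: [0.5047, 0.1294, 0.0832]
eef_rot: [-1.571, 0.0, 2.917]
force: [0.6, 0.1, 5.5]
grip_width: 0.0178
```

>>> {"api": "step_arm", "payload": {"targets": [[0, 0.02, -1.5, 0, 0, 0]]}}

```text
time_s: 20.88
ee_pos: [0.5051, 0.1309, 0.0832]
eef_rot: [-1.571, 0.0, 2.917]
force: [0.5, 1.1, 5.4]
grip_width: 0.0177
```

>>> {"api": "step_arm", "payload": {"targets": [[0, 0.04, -1.5, 0, 0, 0]]}}

```text
time_s: 21.0
ee_pos: [0.5054, 0.1324, 0.0832]
eef_rot: [-1.571, 0.0, 2.917]
force: [0.9, 1.2, 6.0]
grip_width: 0.0179
```

>>> {"api": "step_arm", "payload": {"targets": [[0, 0.06, -1.5, 0, 0, 0]]}}

```text
time_s: 21.12
ee_pos: [0.5057, 0.1338, 0.0831]
eef_rot: [-1.571, 0.0, 2.917]
force: [1.2, 0.4, 6.2]
grip_width: 0.0179
```

>>> {"api": "step_arm", "payload": {"targets": [[0, 0.08, -1.5, 0, 0, 0]]}}

```text
time_s: 21.25
ee_pos: [0.506, 0.1353, 0.083]
eef_rot: [-1.571, 0.0, 2.917]
force: [0.0, 0.0, 6.4]
grip_width: 0.0181
```

>>> {"api": "step_arm", "payload": {"targets": [[0, 0.09, -1.5, 0, 0, 0]]}}

```text
time_s: 21.38
ee_pos: [0.5064, 0.1368, 0.083]
eef_rot: [-1.571, 0.0, 2.917]
force: [1.0, 0.8, 6.5]
grip_width: 0.0177
```

>>> {"api": "step_arm", "payload": {"targets": [[0, 0.1, -1.5, 0, 0, 0]]}}

```text
time_s: 21.5
ee_pos: [0.5067, 0.1383, 0.0829]
eef_rot: [-1.571, 0.0, 2.917]
force: [-0.3, 1.0, 5.9]
grip_width: 0.0175
```

>>> {"api": "step_arm", "payload": {"targets": [[0, 0.11, -1.5, 0, 0, 0]]}}

```text
time_s: 21.62
ee_pos: [0.507, 0.1397, 0.0827]
eef_rot: [-1.571, 0.0, 2.917]
force: [0.4, 1.6, 4.4]
grip_width: 0.0178
```

>>> {"api": "step_arm", "payload": {"targets": [[0, 0.12, -1.5, 0, 0, 0]]}}

```text
time_s: 21.75
ee_pos: [0.5074, 0.1412, 0.0826]
eef_rot: [-1.572, 0.0, 2.917]
force: [0.5, 0.9, 5.7]
grip_width: 0.0176
```

>>> {"api": "step_arm", "payload": {"targets": [[0, 0.14, -1.5, 0, 0, 0]]}}

```text
time_s: 21.88
ee_pos: [0.5077, 0.1427, 0.0824]
eef_rot: [-1.572, 0.0, 2.917]
force: [0.2, 1.4, 4.4]
grip_width: 0.0179
```

>>> {"api": "step_arm", "payload": {"targets": [[0, 0.16, -1.5, 0, 0, 0]]}}

```text
time_s: 22.0
ee_pos: [0.508, 0.1442, 0.0823]
eef_rot: [-1.572, 0.0, 2.917]
force: [0.3, 1.4, 4.4]
grip_width: 0.0177
```

>>> {"api": "step_arm", "payload": {"targets": [[0, 0.18, -1.5, 0, 0, 0]]}}

```text
time_s: 22.12
ee_pos: [0.5083, 0.1457, 0.0821]
eef_rot: [-1.572, 0.0, 2.917]
force: [0.8, 1.6, 4.9]
grip_width: 0.0179
```

>>> {"api": "step_arm", "payload": {"targets": [[0, 0.2, -1.5, 0, 0, 0]]}}

```text
time_s: 22.25
ee_pos: [0.5087, 0.1472, 0.0819]
eef_rot: [-1.572, 0.0, 2.917]
force: [0.2, 0.7, 5.0]
grip_width: 0.018
```

>>> {"api": "step_arm", "payload": {"targets": [[0, 0.21, -1.5, 0, 0, 0]]}}

```text
time_s: 22.38
ee_pos: [0.509, 0.1486, 0.0817]
eef_rot: [-1.572, 0.0, 2.917]
force: [0.7, 1.3, 4.6]
grip_width: 0.0179
```

>>> {"api": "step_arm", "payload": {"targets": [[0, 0.22, -1.5, 0, 0, 0]]}}

```text
time_s: 22.5
ee_pos: [0.5093, 0.1501, 0.0814]
eef_rot: [-1.572, 0.0, 2.917]
force: [0.5, 1.5, 4.8]
grip_width: 0.0178
```

>>> {"api": "step_arm", "payload": {"targets": [[0, 0.23, -1.5, 0, 0, 0]]}}

```text
time_s: 22.62
ee_pos: [0.5097, 0.1516, 0.0812]
eef_rot: [-1.572, 0.0, 2.917]
force: [0.7, 1.5, 4.7]
grip_width: 0.0179
```

>>> {"api": "step_arm", "payload": {"targets": [[0, 0.25, -1.5, 0, 0, 0]]}}

```text
time_s: 22.75
ee_pos: [0.51, 0.153, 0.0809]
eef_rot: [-1.571, 0.0, 2.917]
force: [1.0, 1.5, 4.6]
grip_width: 0.0175
```

>>> {"api": "step_arm", "payload": {"targets": [[0, 0.26, -1.5, 0, 0, 0]]}}

```text
time_s: 22.88
ee_pos: [0.5103, 0.1544, 0.0807]
eef_rot: [-1.571, 0.0, 2.917]
force: [-0.2, 3.3, 4.7]
grip_width: 0.0177
```

>>> {"api": "step_arm", "payload": {"targets": [[0, 0.27, -1.5, 0, 0, 0]]}}

```text
time_s: 23.0
ee_pos: [0.5106, 0.1559, 0.0804]
eef_rot: [-1.571, 0.0, 2.917]
force: [0.1, 3.2, 5.1]
grip_width: 0.0177
```

>>> {"api": "step_arm", "payload": {"targets": [[0, 0.28, -1.5, 0, 0, 0]]}}

```text
time_s: 23.12
ee_pos: [0.511, 0.1573, 0.0801]
eef_rot: [-1.571, 0.0, 2.917]
force: [0.1, 2.6, 5.8]
grip_width: 0.0179
```

>>> {"api": "step_arm", "payload": {"targets": [[0, 0.28, -1.5, 0, 0, 0]]}}

```text
time_s: 23.25
ee_pos: [0.5113, 0.1586, 0.0798]
eef_rot: [-1.571, -0.0, 2.917]
force: [1.0, 2.4, 4.6]
grip_width: 0.018
```

>>> {"api": "step_arm", "payload": {"targets": [[0, 0.25, -1.5, 0, 0, 0]]}}

```text
time_s: 23.38
ee_pos: [0.5116, 0.1599, 0.0794]
eef_rot: [-1.571, -0.0, 2.917]
force: [0.4, 1.4, 3.2]
grip_width: 0.0176
```

>>> {"api": "step_arm", "payload": {"targets": [[0, 0.2, -1.5, 0, 0, 0]]}}

```text
time_s: 23.5
ee_pos: [0.512, 0.1612, 0.0792]
eef_rot: [-1.571, 0.0, 2.917]
force: [2.4, -0.2, 5.0]
grip_width: 0.0179
```

>>> {"api": "step_arm", "payload": {"targets": [[0, 0, -1.5, 0, 0, 0]]}}

```text
time_s: 23.62
ee_pos: [0.5123, 0.1625, 0.0792]
eef_rot: [-1.57, -0.0, 2.917]
force: [2.0, -1.1, 3.9]
grip_width: 0.0175
```

>>> {"api": "step_arm", "payload": {"targets": [[0, 0, -1.5, 0, 0, 0]]}}

```text
time_s: 23.75
ee_pos: [0.5127, 0.1641, 0.0792]
eef_rot: [-1.571, 0.0, 2.917]
force: [1.9, 0.6, 4.1]
grip_width: 0.0174
```

>>> {"api": "step_arm", "payload": {"targets": [[0, 0, -1.5, 0, 0, 0]]}}

```text
time_s: 23.88
ee_pos: [0.513, 0.1656, 0.0792]
eef_rot: [-1.571, 0.0, 2.917]
force: [2.8, 0.1, 3.3]
grip_width: 0.0179
```

>>> {"api": "step_arm", "payload": {"targets": [[0, 0, -1, 0, 0, 0]]}}

```text
time_s: 24.0
ee_pos: [0.5132, 0.1666, 0.0793]
eef_rot: [-1.571, 0.0, 2.917]
force: [2.9, -1.2, 2.2]
grip_width: 0.0174
```

>>> {"api": "step_arm", "payload": {"targets": [[0, 0, -1, 0, 0, 0]]}}

```text
time_s: 24.12
ee_pos: [0.5135, 0.1676, 0.0793]
eef_rot: [-1.571, 0.0, 2.917]
force: [3.0, -1.2, 2.8]
grip_width: 0.0179
```

>>> {"api": "step_arm", "payload": {"targets": [[0, 0, -1, 0, 0, 0]]}}

```text
time_s: 24.25
ee_pos: [0.5136, 0.1685, 0.0792]
eef_rot: [-1.571, -0.0, 2.917]
force: [1.6, -1.9, 2.3]
grip_width: 0.0179
```

>>> {"api": "step_arm", "payload": {"targets": [[0, 0, -1, 0, 0, 0]]}}

```text
time_s: 24.38
ee_pos: [0.5137, 0.1692, 0.0792]
eef_rot: [-1.57, -0.001, 2.917]
force: [0.8, -3.4, 3.7]
grip_width: 0.0178
```

>>> {"api": "step_arm", "payload": {"targets": [[0, 0, -1, 0, 0, 0]]}}

```text
time_s: 24.5
ee_pos: [0.5138, 0.1703, 0.0792]
eef_rot: [-1.57, -0.001, 2.917]
force: [-1.0, -3.5, 4.8]
grip_width: 0.0176
```

>>> {"api": "step_arm", "payload": {"targets": [[0, 0, -1, 0, 0, 0]]}}

```text
time_s: 24.62
ee_pos: [0.5141, 0.1714, 0.0792]
eef_rot: [-1.57, -0.001, 2.917]
force: [-0.3, -4.2, 2.9]
grip_width: 0.0175
```

Run:
```python
from station import get_obs,camera
from h import *
o=get_obs();print(o["ee_pos"],o["eef_rot"],o["force"],o["moment"],o["grip_width"])
c=camera("side");pickle.dump(c,open("pics/side6.pkl","wb"));crop(c,195,145,130,110,6,"pics/s6.png")
```

```text
[0.51405089 0.17135986 0.07916634] [-1.57036514e+00 -6.42907297e-04  2.91716109e+00] [-0.33648441 -4.15122302  2.93218147] [-1.21843878  0.35298847  0.04545641] 0.017542632663184274
```

View pics/s6.png

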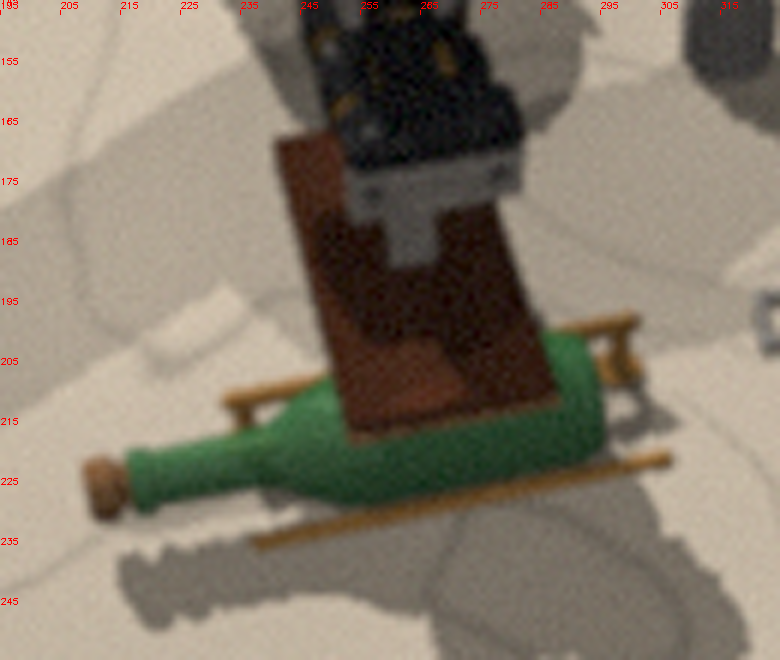

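Bottle has cleared the bead and the rail is now resisting (fy −4 N). I'll push a touch more and hold.

>>> {"api": "step_arm", "payload": {"targets": [[0, 0, -1, 0, 0, 0], [0, 0, -0.5, 0, 0, 0]]}}

```text
time_s: 24.92
ee_pos: [0.5145, 0.1729, 0.0792]
eef_rot: [-1.571, -0.0, 2.917]
force: [-1.5, -4.2, 3.4]
grip_width: 0.0176
```

>>> {"api": "step_arm", "payload": {"targets": [[0, 0, 0, 0, 0, 0], [0, 0, 0, 0, 0, 0]]}}

```text
time_s: 25.18
ee_pos: [0.5145, 0.173, 0.0792]
eef_rot: [-1.571, -0.0, 2.917]
force: [-1.4, -2.7, 2.5]
grip_width: 0.0175
```

Run:
```python
from station import get_obs,camera
from h import *
np.set_printoptions(precision=4,suppress=True)
c=camera("side");pickle.dump(c,open("pics/side7.pkl","wb"))
R0=np.array([.5054,.1094]);yw=-.208
x=np.array([np.cos(yw),np.sin(yw)]);y=np.array([-x[1],x[0]])
for p in((295.5,210),(209.5,226.5)):
    q=onz(c,*p,.03)[:2]-R0;print(q@x,q@y)
# overlay a home bottle silhouette
im=cv2.resize(c["pixels"][:,:,::-1],None,fx=6,fy=6,interpolation=cv2.INTER_CUBIC)
for off in(0,-.008):
  for a in(-.07,.07):
    P=[proj(c,[*(R0+x*a+y*(off+.03*np.cos(t))),.03+.03*np.sin(t)]) for t in np.linspace(0,6.28,40)]
    cv2.polylines(im,[np.int32(np.array(P)*6+3)],True,(255,255,0) if off==0 else (255,0,255),1)
  P=[proj(c,[*(R0+x*a+y*off),.03]) for a in(-.154,.07)]
  cv2.polylines(im,[np.int32(np.array(P)*6+3)],False,(255,255,0) if off==0 else (255,0,255),1)
cv2.imwrite("pics/s7.png",im[145*6:255*6,195*6:325*6])
```

```text
0.06865436945372552 8.499930709499471e-05
-0.15659833662499634 0.003206011560456812
```

View pics/s7.png

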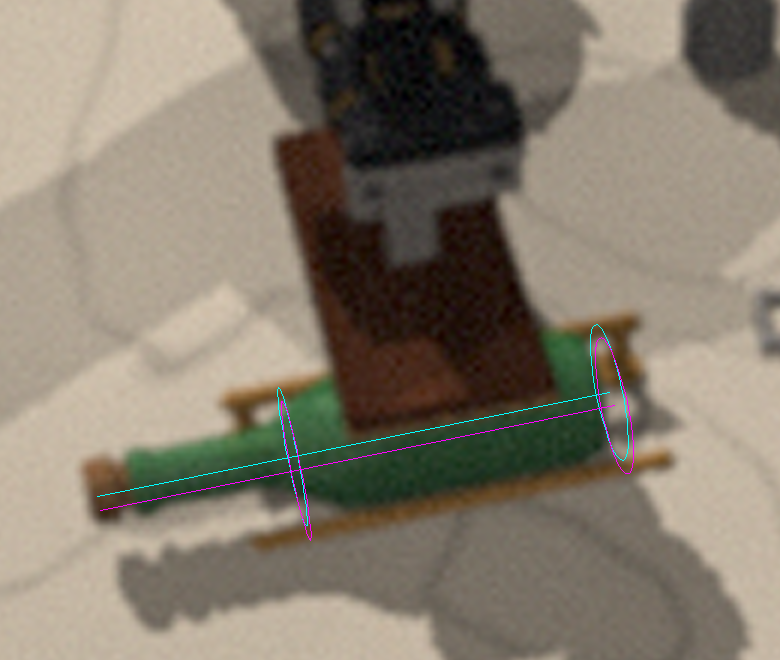

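Bottle axis lies on the "home" overlay at rest-frame y ≈ 0–3 mm and x ≈ −2 mm, and it was held there with about 6 N. Next: lift off and carry the pad back to open marble.

>>> {"api": "step_arm", "payload": {"targets": [[0, -0.4, 0, 0, 0, 0], [0, -0.6, 0, 0, 0, 0], [0, -3, 0, 0, 0, 0], [0, -15, 0, 0, 0, 0], [0, -30, 0, 0, 0, 0], [0, -31, 0, 0, 0, 0], [0, 0, 0, 0, 0, 0]]}}

```text
time_s: 26.1
ee_pos: [0.5157, 0.1732, 0.162]
eef_rot: [-1.573, 0.004, 2.917]
force: [0.3, 0.2, -4.0]
grip_width: 0.0177
```

>>> {"api": "step_arm", "payload": {"targets": [[-1.5, 0, 37, 0, 0, 0], [-1.5, 0, 37, 0, 0, 0], [-1.5, 0, 37, 0, 0, 0], [-1.5, 0, 37, 0, 0, 0], [-1.5, 0, 37, 0, 0, 0], [-1.5, 0, 37, 0, 0, 0], [-1.5, 0, 37, 0, 0, 0], [-1.5, 0, 37, 0, 0, 0], [0, 0, 0, 0, 0, 0]]}}

```text
time_s: 27.22
ee_pos: [0.4597, -0.1199, 0.1583]
eef_rot: [-1.571, -0.001, 2.914]
force: [-0.6, 0.7, -3.8]
grip_width: 0.0177
```

Run:
```python
from station import get_obs,camera
from h import *
o=get_obs();print(o["ee_pos"],o["eef_rot"],o["force"],o["moment"],o["grip_width"])
c=camera("side");pickle.dump(c,open("pics/side8.pkl","wb"));cv2.imwrite("pics/s8.png",cv2.resize(c["pixels"][:,:,::-1],None,fx=1.42,fy=1.42))
```

```text
[ 0.45967212 -0.11991278  0.15828101] [-1.57080515e+00 -1.30375662e-03  2.91446581e+00] [-0.5525482   0.73263464 -3.82531333] [ 0.02812722  0.16577268 -0.04251059] 0.017741698445839612
```

View pics/s8.png

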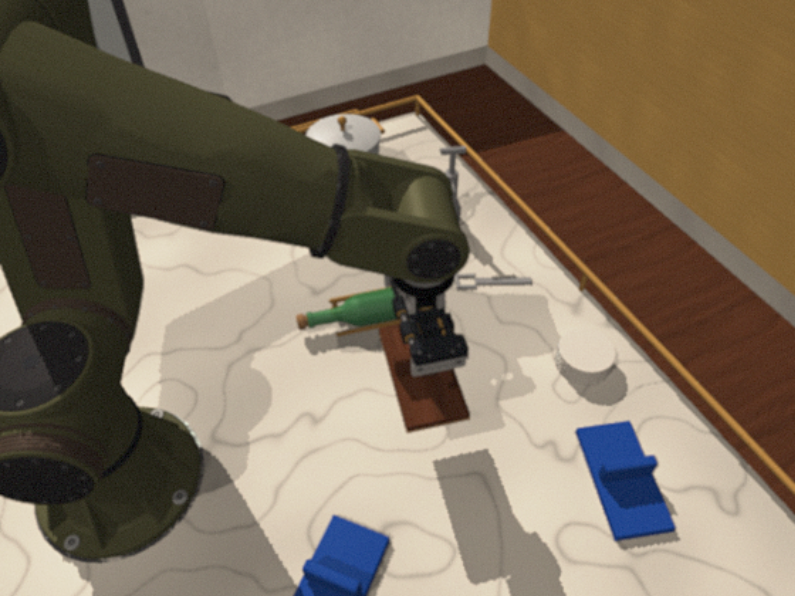

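>>> {"api": "step_arm", "payload": {"targets": [[0, 45, 0, 0, 0, 0], [0, 45, 0, 0, 0, 0], [0, 30, 0, 0, 0, 0], [0, 12, 0, 0, 0, 0], [0, 3, 0, 0, 0, 0], [0, 0, 0, 0, 0, 0]]}}

```text
time_s: 28.02
ee_pos: [0.461, -0.1183, 0.0251]
eef_rot: [-1.571, 0.001, 2.918]
force: [-1.1, 0.6, -2.9]
grip_width: 0.0178
```

>>> {"api": "step_arm", "payload": {"targets": [[0, 2, 0, 0, 0, 0], [0, 1, 0, 0, 0, 0], [0, 0, 0, 0, 0, 0]]}}

```text
time_s: 28.4
ee_pos: [0.4606, -0.1184, 0.0215]
eef_rot: [-1.571, 0.0, 2.917]
force: [-1.2, 0.6, -2.7]
grip_width: 0.0174
```

>>> {"api": "step_arm", "payload": {"targets": [[0, 1, 0, 0, 0, 0], [0, 0, 0, 0, 0, 0]]}}

```text
time_s: 28.65
ee_pos: [0.4604, -0.1184, 0.0202]
eef_rot: [-1.571, -0.0, 2.917]
force: [0.2, 0.8, -2.6]
grip_width: 0.0178
```

>>> {"api": "step_arm", "payload": {"targets": [[0, 0.8, 0, 0, 0, 0], [0, 0, 0, 0, 0, 0]]}}

```text
time_s: 28.9
ee_pos: [0.4605, -0.1184, 0.0194]
eef_rot: [-1.571, -0.0, 2.917]
force: [0.4, -0.6, -3.8]
grip_width: 0.0177
```

>>> {"api": "step_arm", "payload": {"targets": [[0, 0.5, 0, 0, 0, 0], [0, 0, 0, 0, 0, 0]]}}

```text
time_s: 29.15
ee_pos: [0.4605, -0.1184, 0.0194]
eef_rot: [-1.571, 0.0, 2.917]
force: [-4.0, 0.6, 5.2]
grip_width: 0.0176
```

Pad is on the marble at TCP 19.4 mm, the same height as at the grasp. Release and retreat.

>>> {"api": "step_arm", "payload": {"targets": [[0, -0.3, 0, 0, 0, 0], [0, 0, 0, 0, 0, 0], [0, 0, 0, 0, 0, 0], [0, 0, 0, 0, 0, 0], [0, 0, 0, 0, 0, 0], [0, 0, 0, 0, 0, 0], [0, 0, 0, 0, 0, 0]], "gripper": 1}}

```text
time_s: 30.02
ee_pos: [0.4605, -0.1183, 0.0193]
eef_rot: [-1.571, -0.0, 2.917]
force: [-0.3, 0.0, 0.2]
grip_width: 0.0836
```

>>> {"api": "step_arm", "payload": {"targets": [[0, -10, 0, 0, 0, 0], [0, -25, 0, 0, 0, 0], [0, -45, 0, 0, 0, 0], [0, -50, 0, 0, 0, 0], [0, -50, 0, 0, 0, 0], [0, 0, 50, 0, 0, 0], [0, 0, 50, 0, 0, 0], [0, 0, 50, 0, 0, 0], [0, 0, 50, 0, 0, 0], [0, 0, 0, 0, 0, 0]]}}

```text
time_s: 31.28
ee_pos: [0.4149, -0.3156, 0.1997]
eef_rot: [-1.57, 0.0, 2.914]
force: [0.2, 0.4, 0.3]
grip_width: 0.0942
```

Run:
```python
from station import get_obs,camera
from h import *
np.set_printoptions(precision=4,suppress=True)
o=get_obs();print(o["time_s"],o["ee_pos"],o["force"],o["grip_width"])
R0=np.array([.5054,.1094]);yw=-.208
x=np.array([np.cos(yw),np.sin(yw)]);y=np.array([-x[1],x[0]])
for n in("side","top"):
    c=camera(n);pickle.dump(c,open(f"pics/{n}9.pkl","wb"))
    im=cv2.resize(c["pixels"][:,:,::-1],None,fx=4,fy=4,interpolation=cv2.INTER_CUBIC)
    P=[proj(c,[*(R0+x*a),.03]) for a in(-.154,.07)]
    cv2.polylines(im,[np.int32(np.array(P)*4+2)],False,(255,255,0),1)
    w=2.917;px=np.array([np.cos(w),np.sin(w)]);py=np.array([-px[1],px[0]])
    P=[proj(c,[*(np.array([.4605,-.1184])+px*i*.045+py*j*.09),.014]) for i,j in((1,1),(1,-1),(-1,-1),(-1,1))]
    cv2.polylines(im,[np.int32(np.array(P)*4+2)],True,(255,255,0),1)
    u,v=(195,180) if n=="side" else (225,160)
    cv2.imwrite(f"pics/{n}9.png",im[v*4:(v+145)*4,u*4:(u+180)*4])
```

```text
31.275 [ 0.4149 -0.3156  0.1997] [0.1558 0.3659 0.3306] 0.09418917404183272
```

View pics/side9.png

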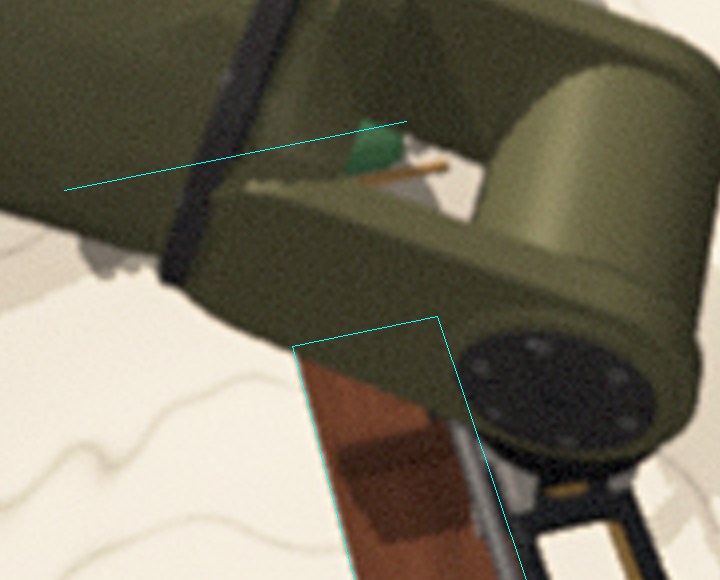

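View pics/top9.png

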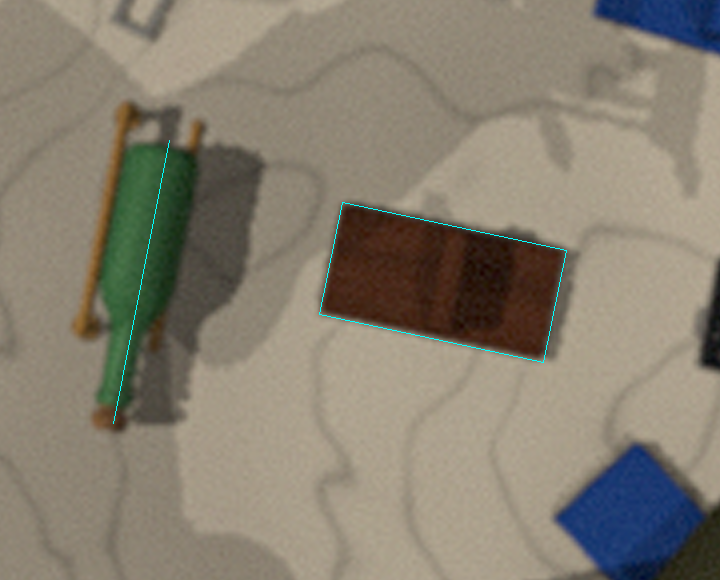

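The top view shows the bottle against the rail, with its base at px (160, 150) and cork at (110, 418). The pad lies flat on its predicted outline, well clear of the bottle and the rest. Handing in.

Run:
```python
from station import job
print(job.hand_in())
```

```text
the job is handed in; nothing more can be done
None
```

I rolled the bottle over the bead into its seat against the rail, laid the pad flat on open marble and handed the job in at about 31 s. No verdict was reported.

- **Rolling:** I took the brown pad by its handle and rolled the bottle about 115 mm under its flat face. The pad was raised and lowered through the bead crossing, and the bead came out about 4 mm high.
- **Pressing force:** It was mostly 4–10 N by the wrist reading, with two peaks of about 12–13.5 N, one on first contact and one mid-roll. I eased off each time. The reading is only sampled at the end of each call, so short peaks in between would not show.
- **Rail:** In the seat I held the bottle against it with about 4 N sideways and 6 N down.
- **Bottle, last checks:** With the pad still on it, the side view put its axis about 0–3 mm from home, about 2 mm off the rest's middle, and nearly parallel (about 0.014 rad). The last top view still shows it lying against the rail. In the last side view the arm hid most of it.
- **Pad, last checks:** It lies at (0.46, −0.12) on the predicted flat outline, about 0.1 m clear of the bottle and the rest. I released it at the same height as I grasped it.
- **Other bar things:** I never came near them and felt no stray contact, but I did not re-measure their positions.

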